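# Grease a printer's linear guide with the push gun

## Task

Slide the carriage of the linear axis along its rail, away from the robot, until it rests against the rubber buffers of the far stop, so that it cannot run away from the gun. Then take the grease gun by its black grip out of the orange stand, press its coupler squarely onto the carriage's tilted grease nipple until it snaps on, and keep pushing so that the nozzle tube stays at least half its stroke inside the barrel. Finish like that, still holding the gun pressed on the nipple with the carriage against the stop; leave the other things on the bench where they are.

Things in the scene. Friction and masses are not known exactly. Their poses are not given: they have to be found in the camera images.
- clamp (a point): centre of the black belt clamp on the carriage, to hold or push the carriage by: 40 mm along the rail x 22 mm wide x 32 mm high (top 16 mm above this point, the 62 x 60 mm aluminium carriage plate 16 mm below). x of this frame points along the rail to the far stop, z up. Under it a 20 mm steel rail on a black 40 x 40 x 380 mm profile, fixed to the bench
- carriage (a joint): slide of the carriage along its rail in m: 0 at the near end, 0.150 when it rests against the rubber buffers of the far stop; it grows away from the robot. About 3 N of friction, no spring
- nipple (a point): centre of the ball-shaped head (7 mm) of the brass grease nipple on the carriage's near end; it moves with the carriage, 71 mm behind the clamp's centre along the rail. z of this frame is the nipple's axis, out of its head: up and back along the rail towards the robot, 35 degrees from vertical. Behind the head: 4 mm neck, 10 mm hexagon 9.5 mm behind the ball's centre, elbow 24 mm behind it
- stand: orange printed stand, fixed, 92 x 92 mm, 95 mm high, with a 24 mm high, 45 mm wide collar round its hole; origin at the centre of its underside, z up. The gun stands upright in it, coupler down, and lifts straight up: raise it 105 mm to be clear
- grease_gun: the grease gun, about 0.4 kg, 214 mm long, standing coupler down; origin on its axis at the lower end of the red 32 mm barrel, z along the axis to its rear. Barrel from 0 to 85 mm, aluminium flange 48 mm wide from 85 to 91 mm, black grip 33 mm wide from 91 to 139 mm (rear end). Below the origin comes the 10 mm nozzle tube with the brass coupler at its end
- gun_grip (a point): point on the gun's axis, 113 mm above the barrel's lower end, where its round black grip (33 mm in diameter) is best held: the grip runs from 22 mm below this point to 26 mm above it, and directly under the grip the flange (48 mm) gives the fingertips something to push on. z of this frame is the gun's axis, from coupler to rear
- coupler (a point): seat inside the coupler, where the centre of the nipple's head sits once snapped on: on the gun's axis, 174 mm before gun_grip with the tube fully out, 14 mm behind the mouth of its lead-in cone (16 mm inner, 20 mm outer width). z is the gun's axis, towards its rear; parallel to the nipple's z when square. Spring jaws snap over the head at about 6 N, more off-centre; until then it stops some 7 mm short
- nozzle (a joint): how far the nozzle tube is pushed into the barrel in m: 0 fully out, 0.016 fully in. Its spring pushes back with 4 N at 0 and 0.8 N more for each mm, 16.8 N fully in
- spool_mid (a point): yellow filament spool lying flat, 200 mm wide, 62 mm high; its centre. Not part of the job
- bottle_mid (a point): white wash bottle with blue cap, 68 mm wide, 155 mm high; its centre. Not part of the job
- grease_tub: white tub with yellow lid, 72 mm wide, 60 mm high; origin at the centre of its underside. Not part of the job
- hex_driver: red screwdriver lying on the bench; origin at the middle of its underside. Not part of the job
- scraper: print scraper with black handle lying on the bench; origin at the middle of its underside. Not part of the job
- cutters: flush cutters with blue handles, 150 mm long, lying on the bench; origin on the bench by the pivot. Not part of the job
- gear: blue printed gear, 70 mm wide, 14 mm high; origin at the centre of its underside. Not part of the job
There are look-alikes about, which are no part of the job. Of the things like the grease_gun, leave any that is pink or turquoise; of the rest the larger one is meant.

How it is judged:
By the outcome, as a careful person would: the job done as asked, in the order asked, and still so for the second after the job is handed in, while the arm keeps its last pose, push and grip.
It also fails if it takes over 64 s, if anything falls off the work surface, if the arm or the gripper's body presses on something with over 40 N, if the wrist force passes 120 N, or if a joint passes its speed limit or range.

## Robot

A 6-joint arm with a two-finger parallel gripper is mounted at the origin on the work surface. World frame = base frame: x ahead of the robot, y to its left, z up, the work surface at z = 0. Lengths are in m, angles in rad, forces in N, time in s.
With the tool pointing down it reaches from about 0.375 to 0.925 m from the base axis. Payload 5.7 kg.
Tool frame: the origin (TCP) lies at the very end of the fingers, on their centre line; the grasp point (between the pads) lies 19 mm behind it (robot.grip_point_offset is the z of the grasp point in the tool frame, in m); z points along the fingers, x is the direction in which the jaws open and shut, and the axes are right-handed (so a half turn about z gives the same grasp; the last joint's range is limited). The gripper opens to 88 mm and grips with 3 to 60 N. Pads are 20 mm wide; open, the fingers measure 115 mm over their backs; the gripper's body (75 mm by 178 mm) begins 61 mm behind the grasp point.
Start: joints at [1.068, 0.359, 1.51, -0, 1.272, -0.115], TCP at [0.227, 0.555, 0.223] pointing down, gripper open.
Joint ranges: [-2.97, 2.97], [-1.01, 2.36], [0.21, 2.38], [-0.96, 4.11], [0.2, 2.71], [-2.98, 2.98]. Speed limits (rad/s): [2.39, 2.39, 3.14, 3.14, 3.14, 3.14].

## Interface

Orientations are given as a unit quaternion [w, x, y, z].
In Python, from station import robot gives the robot as it stands. The module is installed in compiled form; this text tells all that it offers.
- The arm moves only by the tool step_arm, never from a script. Its argument "increments" is a list of rows, each a list of 7 numbers: the opening, from 0 (shut) to 1 (fully open), then the shift along the world's x, y, z in mm, then the turn, a rotation vector about the world's x, y, z in rad. In form: [[fingers, dx, dy, dz, rx, ry, rz], ...]. A call has 1 to 10 rows; each row shifts and turns the pose as measured when the row begins; what a row does not reach is not made up. A row lasts 1/12 s, in which the tool goes at most 41.7 mm and 7.16 degrees, less where a joint would pass 70% of its speed; a pose out of reach is approached as far as the arm can. A call is refused whole if a number of a shift passes 41.7 or a number of a turn 0.125, either way. A call with a gripper value outside its range is refused whole. The fingers move at their own pace and stop on an object; "squeeze" is the grip in N (left out, the last holds). Time passes only in rows, so rows that do not move let the fingers close. It gives the time, the measured TCP pose, the force and the opening at its end, in the units of the state.
- robot.get_state(): the state, without advancing time (a new reading comes with each control period).
- robot.capture(name): name is "scene" or "top" or "wrist"; returns the picture (384x512x3 uint8, blue, green, red); there is no depth.
- robot.camera_params(name): a dict with "fx", "fy", "cx", "cy" (pixels), "world_from_camera" (4x4, takes a point from camera to world coordinates). Camera axes: x right, y up, looking along -z (the intrinsics and any distortion apply to the point x, -y, -z); pixel columns grow to the right and rows downward; lengths in m; the calibration is good to about 2 mm. The wrist camera is an equidistant fisheye: a pixel r from the principal point sees the ray r / f radians off the axis. A picture is of the moment at which its call begins: read the wrist's pose just before it. camera_params takes no time and is no camera call; for the wrist camera it gives the pose at the moment of the call.
- robot.sign_off(): hands the job in, once; it reports no verdict.
The state is a dict: "time_s": time; "joint_pos": joint angles; "joint_vel": joint speeds; "joint_torque": joint torques, N m; "position": TCP position; "eef_rot": TCP orientation; "ft_force": force on the tool from outside, world axes, zero at the start; "moment": the same for the moment, N m; "gripper_width": opening from 0.0 (shut) to 1.0 (fully open).
Only numpy, scipy, OpenCV 4.12 (cv2) and the standard library are available. Lean on these libraries where they do the work, as an engineer would, in place of code of your own. Each camera call takes 0.05 s, during which the arm holds its last target. There are 200 camera calls.

## Working session

There is one attempt and no reset: what is moved stays moved. The work goes in short steps, Python scripts to look and compute and a tool call to move; the robot and the scene stay as the last step left them, time stands still between calls to the robot, and variables do not carry over. Pictures are saved under pics/ and viewed, about 8 in all and at most 12, crops included, and the job is handed in when it is done.

Besides the shell and the picture viewer there is one more tool, called after ">>>" in YAML: its name, and indented under it one key for each argument. step_arm: Moves the arm, as the interface text tells. Its arguments: {"type":"object","properties":{"increments":{"type":"array","items":{"type":"array","items":{"type":"number"}}},"squeeze":{"type":"number"}},"required":["increments"]}

```bash
mkdir -p pics
cat > h.py <<'E'
import numpy as np, cv2
from station import robot
def ray(cam,u,v,P=None):
    P=P or robot.camera_params(cam); T=np.array(P["world_from_camera"])
    a,b=(u-P["cx"])/P["fx"],(v-P["cy"])/P["fy"]
    if cam=="wrist":
        r=np.hypot(a,b); s=np.sin(r)/r if r>1e-9 else 1; d=np.array([a*s,-b*s,-np.cos(r)])
    else: d=np.array([a,-b,-1.])
    d=T[:3,:3]@d; return T[:3,3],d/np.linalg.norm(d)
def onz(cam,u,v,z,P=None):
    o,d=ray(cam,u,v,P); return o+d*(z-o[2])/d[2]
def tri(*rs):
    A=np.zeros((3,3));b=np.zeros(3)
    for o,d in rs:
        M=np.eye(3)-np.outer(d,d);A+=M;b+=M@o
    p=np.linalg.solve(A,b); return p,[round(1000*np.linalg.norm((np.eye(3)-np.outer(d,d))@(p-o)),1) for o,d in rs]
def proj(cam,p,P=None):
    P=P or robot.camera_params(cam); T=np.array(P["world_from_camera"]); q=T[:3,:3].T@(np.array(p)-T[:3,3])
    x,y,z=q[0],-q[1],-q[2]
    if cam=="wrist":
        r=np.hypot(x,y);t=np.arctan2(r,z);x,y,z=x/r*t,y/r*t,1
    return np.array([P["fx"]*x/z+P["cx"],P["fy"]*y/z+P["cy"]])
E
python3 - <<'E'
from h import *
for c in("scene","top"):
    im=robot.capture(c); cv2.imwrite(f"pics/{c}0.png",im); cv2.imwrite(f"pics/{c}0v.png",cv2.resize(im,(800,600),interpolation=cv2.INTER_CUBIC))
    P=robot.camera_params(c);print(c,P["fx"],P["cx"],P["cy"],np.round(P["world_from_camera"],3).tolist())
print(robot.get_state()); print(robot.grip_point_offset)
E
```

```text
scene 375.4885974649214 253.6336605437184 186.67497943138775 [[-0.724, -0.403, 0.559, 1.15], [0.689, -0.448, 0.57, 0.65], [0.021, 0.798, 0.602, 0.733], [0.0, 0.0, 0.0, 1.0]]
top 463.9441936854714 257.7166159017967 183.40123070090172 [[0.005, 0.98, -0.197, 0.333], [-1.0, 0.001, -0.022, 0.056], [-0.022, 0.197, 0.98, 1.346], [0.0, 0.0, 0.0, 1.0]]
{'time_s': 0.1, 'joint_pos': array([ 1.06790211e+00,  3.59390780e-01,  1.51127460e+00, -1.44078563e-05,
        1.27253032e+00, -1.15091001e-01]), 'joint_vel': array([-8.53793068e-04, -2.29482124e-03, -4.07047575e-03,  5.28075720e-04,
       -3.69074176e-04,  2.02330335e-05]), 'joint_torque': array([ 1.40611351e-04, -5.16357243e+01, -2.71407276e+01,  6.74850424e-02,
        2.76368094e-02, -1.78807902e-07]), 'position': array([0.22660682, 0.55490865, 0.22193767]), 'eef_rot': array([ 3.73686994e-04,  8.30105674e-01,  5.57605531e-01, -7.09116824e-04]), 'ft_force': array([ 0.31454405, -0.09020671, -0.5836421 ]), 'moment': array([ 0.04161385, -0.02594038,  0.01503301]), 'gripper_width': 0.9995945667859519}
-0.0187
```

View pics/scene0v.png

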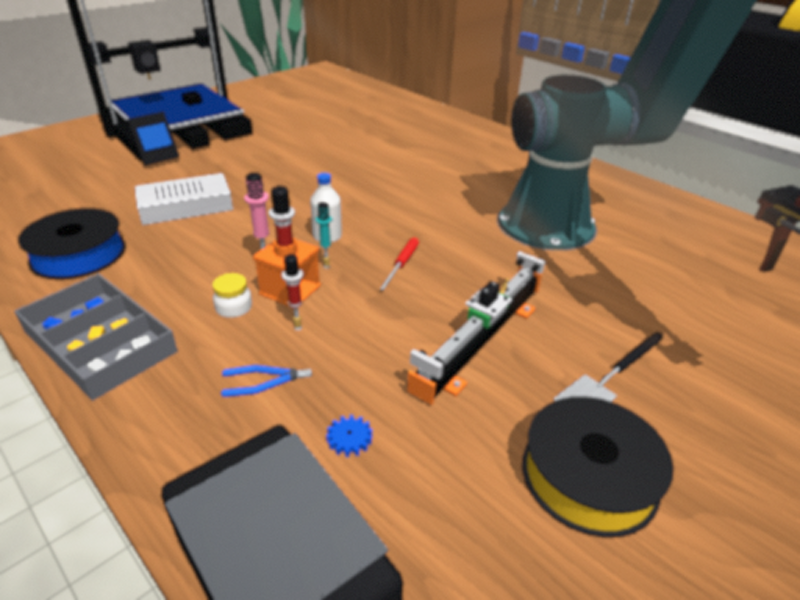

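View pics/top0v.png

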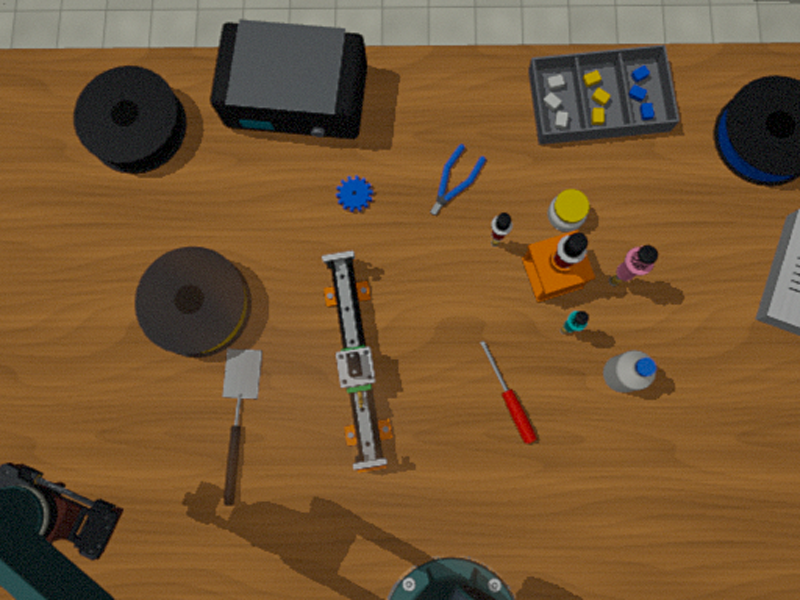

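The scene view shows the target gun (red, large) in the orange stand at about (282,215), and the rail running from (530,262) to (425,370) with the clamp at (490,290). In the top view the clamp is at (355,363) and the gun's rear end at (575,243). Next I'll zoom in.

Run:
```python
import cv2,numpy as np
s=cv2.imread("pics/scene0.png");t=cv2.imread("pics/top0.png")
def crop(im,x,y,w,h,W,H): return cv2.resize(im[y:y+h,x:x+w],(W,H),interpolation=cv2.INTER_CUBIC)
a=crop(s,255,155,100,75,400,300); b=crop(t,195,155,66,150,264,600) 
c=crop(s,155,105,100,75,400,300)  # gun scene
d=crop(t,325,140,34*2,75*2//2,136*2,300)
out=np.zeros((600,800,3),np.uint8); out[:300,:400]=a; out[300:,:400]=c; out[:,400:664]=b; 
out[:300,664:800]=crop(t,350,145,34,75,136,300)
cv2.imwrite("pics/c1.png",out)
```

```text
(no output)
```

View pics/c1.png

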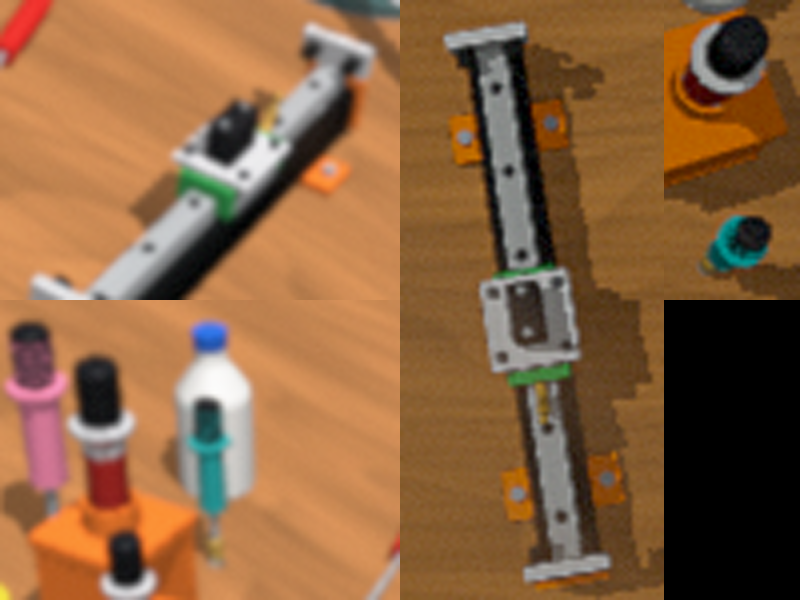

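Run:
```python
from h import *
T=lambda u,v:(195+(u-400)/4,155+v/4)
S=lambda u,v:(255+u/4,155+v/4)
def t(n,s,p): 
    q,r=tri(ray("scene",*s),ray("top",*p)); print(n,np.round(q,4),r); return q
t("clamp",S(233,130),T(528,312))
t("nipple",S(268,112),T(545,385))
t("plate",S(232,158),T(530,318))
t("gunrear",(155+98/4,105+68/4),(350+(741-664)/4,145+42/4))
t("flange",(155+101/4,105+124/4),(350+(725-664)/4,145+60/4))
for z in(.06,.08):
    a,b=[onz("top",*T(*p),z) for p in((566,570),(486,38))]
    d=b-a;print(z,a,b,np.linalg.norm(d),np.degrees(np.arctan2(d[1],d[0])))
for z in(.055,.06):
    a,b=[onz("top",*T(*p),z) for p in((565,545),(490,65))];d=b-a
    print(z,a,b,np.degrees(np.arctan2(d[1],d[0])))
a,b=onz("top",*T(518,270),.065),onz("top",*T(540,376),.065);d=a-b;print(d,np.degrees(np.arctan2(d[1],d[0])))
```

```text
clamp [0.4464 0.1675 0.104 ] [np.float64(2.4), np.float64(2.4)]
nipple [0.3972 0.1585 0.0908] [np.float64(5.0), np.float64(5.0)]
plate [0.4445 0.1685 0.0788] [np.float64(2.7), np.float64(2.7)]
gunrear [ 0.6278 -0.1938  0.2283] [np.float64(1.3), np.float64(1.3)]
flange [ 0.6289 -0.1942  0.1825] [np.float64(0.1), np.float64(0.1)]
0.06 [0.27811882 0.14058032 0.06      ] [0.64715539 0.20294672 0.06      ] 0.37426936885470624 9.592231851862412
0.08 [0.2789755  0.13926063 0.08      ] [0.64227345 0.20065721 0.08      ] 0.3684493696263846 9.592231851862417
0.055 [0.29439341 0.14181968 0.055     ] [0.62851886 0.20020641 0.055     ] 9.912065283435135
0.06 [0.29454373 0.14148623 0.06      ] [0.62737527 0.19964686 0.06      ] 9.91206528343514
[0.0728729  0.01650318 0.        ] 12.760267090874004
```

>>> step_arm:
  increments:
    - [1,20,-35,-2,0,0,0.06]
    - [1,20,-35,-2,0,0,0.06]
    - [1,20,-35,-2,0,0,0.06]
    - [1,20,-35,-2,0,0,0.06]
    - [1,20,-35,-2,0,0,0.06]
    - [1,20,-35,-2,0,0,0.06]
    - [1,20,-35,-2,0,0,0.06]
    - [1,20,-35,-2,0,0,0.06]
    - [1,20,-35,-2,0,0,0.06]
    - [1,20,-35,-2,0,0,0.06]
  squeeze: 15

```text
time_s: 0.93
position: [0.425, 0.198, 0.1987]
eef_rot: [-0.002, 0.612, 0.791, -0.002]
ft_force: [1.0, 0.5, -0.4]
gripper_width: 0.998
```

>>> step_arm:
  increments:
    - [1,11,-15,-10,0,0,-0.04]
    - [1,10,-15,-10,0,0,-0.04]
    - [1,0,0,0,0,0,0]

```text
time_s: 1.18
position: [0.4503, 0.1597, 0.178]
eef_rot: [-0.0, 0.646, 0.764, -0.002]
ft_force: [-0.2, 0.1, -0.5]
gripper_width: 1.001
```

Run:
```python
from h import *
print(robot.get_state()["position"],robot.get_state()["eef_rot"])
P=robot.camera_params("wrist"); im=robot.capture("wrist"); cv2.imwrite("pics/w1.png",im)
print(P["fx"],P["cx"],P["cy"],np.round(P["world_from_camera"],3).tolist())
s=robot.get_state()["position"]
for n,p in dict(clamp=(.4464,.1675,.114),nip=(.376,.155,.09),tcp=s).items(): print(n,proj("wrist",p,P))
v=cv2.resize(im,(800,600),interpolation=cv2.INTER_CUBIC)
cv2.imwrite("pics/w1v.png",v)
```

```text
[0.45027692 0.15969545 0.17800184] [-3.10925229e-05  6.45501698e-01  7.63757188e-01 -1.58619737e-03]
297.3186396354542 256.8797896039835 188.74956252095237 [[-0.165, -0.94, -0.298, 0.368], [0.986, -0.158, -0.049, 0.147], [-0.001, -0.301, 0.953, 0.341], [0.0, 0.0, 0.0, 1.0]]
clamp [266.0350023  199.68293056]
nip [264.99154746 108.95725596]
tcp [257.40816423 238.15345548]
```

View pics/w1v.png

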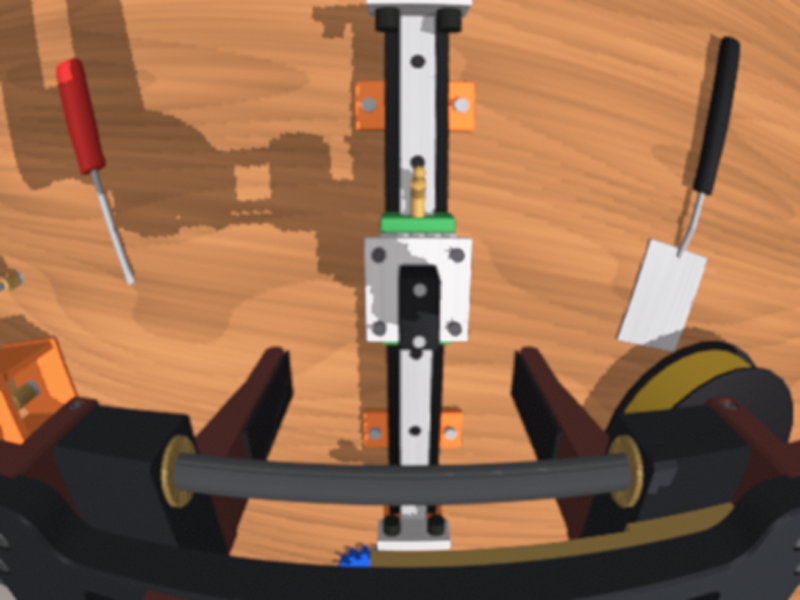

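The wrist view shows the clamp top at about (419,316), the nipple head at (419,172) and the rail centre running (418,40)→(415,430), all in 800-px coordinates. They agree with my estimates.

Run:
```python
from h import *
k=.64;T=np.array([[-0.165,-0.94,-0.298,0.368],[0.986,-0.158,-0.049,0.147],[-0.001,-0.301,0.953,0.341],[0,0,0,1]])
P=dict(fx=297.32,fy=297.32,cx=256.88,cy=188.75,world_from_camera=T)
f=lambda u,v,z:np.round(onz("wrist",u*k,v*k,z,P),4)
print("clamp",f(419,302,.112)); print("nip",f(419,172,.09))
a,b=f(418.5,60,.06),f(415,430,.06);print(a,b,np.degrees(np.arctan2(*(b-a)[1::-1])))
for n,m in(("scene",(255+268/4,155+112/4)),("scene",(255+270/4,155+102/4))):
  print(tri(ray("wrist",419*k,172*k,P),ray(n,*m)))
print(tri(ray("wrist",419*k,302*k,P),ray("scene",255+236/4,155+105/4)))
```

```text
clamp [0.4419 0.1684 0.112 ]
nip [0.3769 0.1578 0.09  ]
[0.3104 0.1473 0.06  ] [0.555  0.1881 0.06  ] 9.469919102639423
(array([0.37884116, 0.1559415 , 0.07907701]), [np.float64(2.8), np.float64(2.8)])
(array([0.37841149, 0.15573438, 0.08791578]), [np.float64(2.6), np.float64(2.6)])
(array([0.43957637, 0.16660557, 0.12114022]), [np.float64(1.2), np.float64(1.2)])
```

>>> step_arm:
  increments:
    - [1,-2,4,-25,0,0,0]
    - [1,-1,4,-25,0,0,0]
    - [1,0,0,-20,0,0,0]
    - [1,0,0,-10,0,0,0]
    - [1,0,0,-4,0,0,0]
    - [1,0,0,0,0,0,0]

```text
time_s: 1.73
position: [0.4445, 0.1743, 0.094]
eef_rot: [-0.001, 0.643, 0.766, 0.0]
ft_force: [0.3, 0.4, 0.2]
gripper_width: 0.997
```

>>> step_arm:
  increments:
    - [1,0,-6,0,0,0,0]
    - [0,0,0,0,0,0,0]
    - [0,0,0,0,0,0,0]
    - [0,0,0,0,0,0,0]
    - [0,0,0,0,0,0,0]
    - [0,0,0,0,0,0,0]
    - [0,0,0,0,0,0,0]
    - [0,0,0,0,0,0,0]
  squeeze: 10

```text
time_s: 2.4
position: [0.4465, 0.1698, 0.0983]
eef_rot: [0.001, 0.642, 0.767, 0.003]
ft_force: [0.2, -0.6, -0.4]
gripper_width: 0.51
```

>>> step_arm:
  increments:
    - [0,0,0,-3,0,0,0]
    - [0,0,0,0,0,0,0]
    - [0,0,0,0,0,0,0]
    - [0,0,0,0,0,0,0]
    - [0,0,0,0,0,0,0]
    - [0,0,0,0,0,0,0]
    - [0,0,0,0,0,0,0]
  squeeze: 10

```text
time_s: 2.98
position: [0.4471, 0.1681, 0.0951]
eef_rot: [0.002, 0.642, 0.767, 0.002]
ft_force: [0.1, -1.2, 1.9]
gripper_width: 0.251
```

>>> step_arm:
  increments:
    - [0,6,1,0,0,0,0]
    - [0,10,1.7,0,0,0,0]
    - [0,10,1.7,0,0,0,0]
    - [0,10,1.7,0,0,0,0]
    - [0,10,1.7,0,0,0,0]
    - [0,10,1.7,0,0,0,0]
  squeeze: 25

```text
time_s: 3.48
position: [0.4978, 0.1767, 0.0951]
eef_rot: [-0.002, 0.642, 0.767, -0.003]
ft_force: [-4.0, -2.5, 5.6]
gripper_width: 0.251
```

>>> step_arm:
  increments:
    - [0,8,1.4,0,0,0,0]
    - [0,8,1.4,0,0,0,0]
    - [0,8,1.4,0,0,0,0]
    - [0,8,1.4,0,0,0,0]
    - [0,7,1.2,0,0,0,0]
    - [0,6,1,0,0,0,0]

```text
time_s: 3.98
position: [0.546, 0.1849, 0.0951]
eef_rot: [-0.003, 0.642, 0.766, -0.004]
ft_force: [-3.1, -1.0, 5.1]
gripper_width: 0.251
```

>>> step_arm:
  increments:
    - [0,5,0.8,0,0,0,0]
    - [0,5,0.8,0,0,0,0]
    - [0,5,0.8,0,0,0,0]
    - [0,5,0.8,0,0,0,0]

```text
time_s: 4.32
position: [0.5679, 0.1886, 0.0951]
eef_rot: [-0.003, 0.642, 0.766, -0.004]
ft_force: [-3.4, 0.3, 4.7]
gripper_width: 0.249
```

>>> step_arm:
  increments:
    - [0,4,0.7,0,0,0,0]
    - [0,4,0.7,0,0,0,0]
    - [0,4,0.7,0,0,0,0]
    - [0,4,0.7,0,0,0,0]

```text
time_s: 4.65
position: [0.5856, 0.1915, 0.0951]
eef_rot: [-0.003, 0.642, 0.766, -0.005]
ft_force: [-2.9, -0.8, 5.3]
gripper_width: 0.25
```

>>> step_arm:
  increments:
    - [0,3,0.5,0,0,0,0]
    - [0,3,0.5,0,0,0,0]
    - [0,3,0.5,0,0,0,0]

```text
time_s: 4.9
position: [0.5925, 0.1927, 0.095]
eef_rot: [-0.006, 0.642, 0.766, -0.007]
ft_force: [-15.4, -3.6, 17.3]
gripper_width: 0.25
```

>>> step_arm:
  increments:
    - [0,2,0.3,0,0,0,0]
    - [0,2,0.3,0,0,0,0]

```text
time_s: 5.07
position: [0.5925, 0.1927, 0.095]
eef_rot: [-0.008, 0.642, 0.766, -0.01]
ft_force: [-7.8, -1.7, 8.6]
gripper_width: 0.25
```

>>> step_arm:
  increments:
    - [1,0,0,0,0,0,0]
    - [1,0,0,0,0,0,0]
    - [1,0,0,0,0,0,0]
    - [1,0,0,0,0,0,0]
    - [1,0,0,10,0,0,0]
    - [1,0,0,25,0,0,0]
    - [1,0,0,40,0,0,0]
    - [1,-30,-5,10,0,0,0]
    - [1,-30,-5,0,0,0,0]
    - [1,0,0,0,0,0,0]

```text
time_s: 5.9
position: [0.5353, 0.1835, 0.1837]
eef_rot: [-0.007, 0.642, 0.767, -0.008]
ft_force: [-1.7, 0.5, -0.7]
gripper_width: 0.967
```

Run:
```python
from h import *
import json
s=robot.get_state();print(s["position"],s["eef_rot"])
P=robot.camera_params("wrist"); im=robot.capture("wrist"); cv2.imwrite("pics/w2.png",im)
P={k:np.array(P[k]).tolist() for k in("fx","fy","cx","cy","world_from_camera")};json.dump(P,open("w2.json","w"))
t=robot.capture("top");sc=robot.capture("scene");cv2.imwrite("pics/top2.png",t);cv2.imwrite("pics/scene2.png",sc)
ax=np.array([np.cos(.1676),np.sin(.1676),0]); c=np.array([.5925,.1927,.114]); n=c-.071*ax; n[2]=.09
for q in(c,n): print(proj("wrist",q,P),proj("top",q),proj("scene",q))
C=lambda im,x,y,w,h,W,H:cv2.resize(im[y:y+h,x:x+w],(W,H),interpolation=cv2.INTER_CUBIC)
u,v=proj("wrist",c,P).astype(int);n2=proj("wrist",n,P).astype(int);n3=proj("top",n).astype(int);n4=proj("scene",n).astype(int)
out=np.zeros((600,800,3),np.uint8)
def o(im,p,w,h,W,H): 
    x,y=max(0,p[0]-w//2),max(0,p[1]-h//2); print("origin",x,y); return C(im,x,y,w,h,W,H)
out[:,:400]=o(im,n2,100,150,400,600);out[:300,400:]=o(t,n3,80,60,400,300);out[300:,400:]=o(sc,n4,80,60,400,300)
cv2.imwrite("pics/c2.png",out)
```

```text
[0.53527131 0.18350741 0.18370673] [-0.00672448  0.6417364   0.76685136 -0.00825602]
[254.67719868 262.08451327] [217.64938101 179.32606336] [283.68754346 212.19315563]
[255.3029091  179.26214271] [222.33328052 206.13282739] [297.57540434 205.29821123]
origin 205 104
origin 182 176
origin 257 175
```

View pics/c2.png

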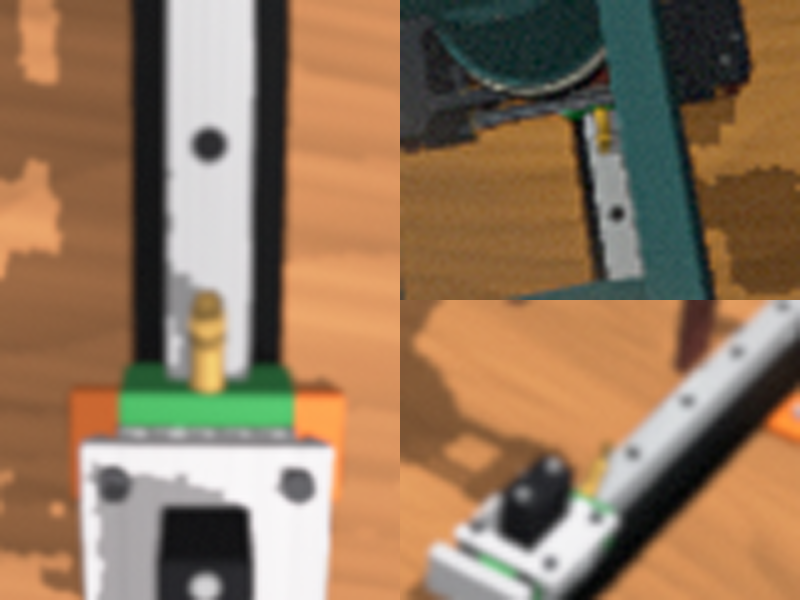

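Run:
```python
from h import *
import json
P=json.load(open("w2.json"))
r=[ray("wrist",257.0,179.75,P),ray("scene",298.2,205.4),ray("top",223.2,205)]
print(tri(*r)); print(tri(r[0],r[1]));print(tri(r[0],r[2]))
for z in (.075,.08,.085,.09,.095): print(onz("wrist",257,179.75,z,P))
ax=np.array([np.cos(.1676),np.sin(.1676)]);print(np.array([.5925,.1927])-.071*ax)
# elbow/hex base of nipple seen where? clamp top edges in wrist
for v in (508,545): print(onz("wrist",205+206/4,104+v/4,.114,P),onz("wrist",205+206/4,104+v/4,.082,P))
print(onz("wrist",205+208/4,104+445/4,.082,P)) # near plate edge = clamp centre-.031
```

```text
(array([0.52344086, 0.18120901, 0.09052924]), [np.float64(1.5), np.float64(2.0), np.float64(3.4)])
(array([0.52236709, 0.18258449, 0.09071656]), [np.float64(0.2), np.float64(0.2)])
(array([0.53189737, 0.18321328, 0.05236783]), [np.float64(1.1), np.float64(1.1)])
[0.52655574 0.18313783 0.075     ]
[0.52526189 0.18290312 0.08      ]
[0.52396805 0.18266841 0.085     ]
[0.52267421 0.1824337  0.09      ]
[0.52138036 0.18219898 0.095     ]
[0.52249485 0.18085603]
[0.56148233 0.18887804 0.114     ] [0.57591915 0.19141551 0.082     ]
[0.57028322 0.19043818 0.114     ] [0.58592355 0.19318901 0.082     ]
[0.55943168 0.18898011 0.082     ]
```

>>> step_arm:
  increments:
    - [1,7,-29,14,0,0,-0.12]
    - [1,7,-29,14,0,0,-0.12]
    - [1,7,-29,14,0,0,-0.12]
    - [1,7,-29,14,0,0,-0.12]
    - [1,7,-29,12,0,0,-0.12]
    - [1,7,-29,10,0,0,-0.12]
    - [1,7,-29,5,0,0,-0.12]
    - [1,7,-29,5,0,0,-0.12]
    - [1,7,-29,0,0,0,-0.12]
    - [1,7,-29,0,0,0,-0.12]

```text
time_s: 6.88
position: [0.6217, -0.1149, 0.2726]
eef_rot: [-0.009, 0.968, 0.251, 0.001]
ft_force: [0.7, 0.4, -0.0]
gripper_width: 1.001
```

>>> step_arm:
  increments:
    - [1,7,-25,0,0,0,-0.12]
    - [1,6,-25,0,0,0,-0.12]
    - [1,3,-20,0,0,0,-0.11]
    - [1,0,0,0,0,0,0]

```text
time_s: 7.22
position: [0.6438, -0.1979, 0.2703]
eef_rot: [-0.007, 0.998, 0.066, 0.003]
ft_force: [0.6, -0.6, -0.9]
gripper_width: 1.001
```

Run:
```python
from h import *
import json
s=robot.get_state();print(s["position"],s["eef_rot"],s["joint_pos"])
P=robot.camera_params("wrist"); im=robot.capture("wrist"); cv2.imwrite("pics/w3.png",im)
P={k:np.array(P[k]).tolist() for k in("fx","fy","cx","cy","world_from_camera")};json.dump(P,open("w3.json","w"))
for q in((.628,-.194,.23),(.628,-.194,.1825),(.591,.1925,.114)): print(proj("wrist",q,P)*1.5625)
cv2.imwrite("pics/w3v.png",cv2.resize(im,(800,600),interpolation=cv2.INTER_CUBIC))
```

```text
[ 0.64379744 -0.19785756  0.27034591] [-0.00671455  0.99779496  0.06594785  0.00331773] [-0.40917361  0.43072819  1.27651278  0.01511714  1.43461043 -0.54322316]
[368.73102723 325.42112129]
[373.62726922 295.87947536]
[ 398.06569238 -200.21726173]
```

View pics/w3v.png

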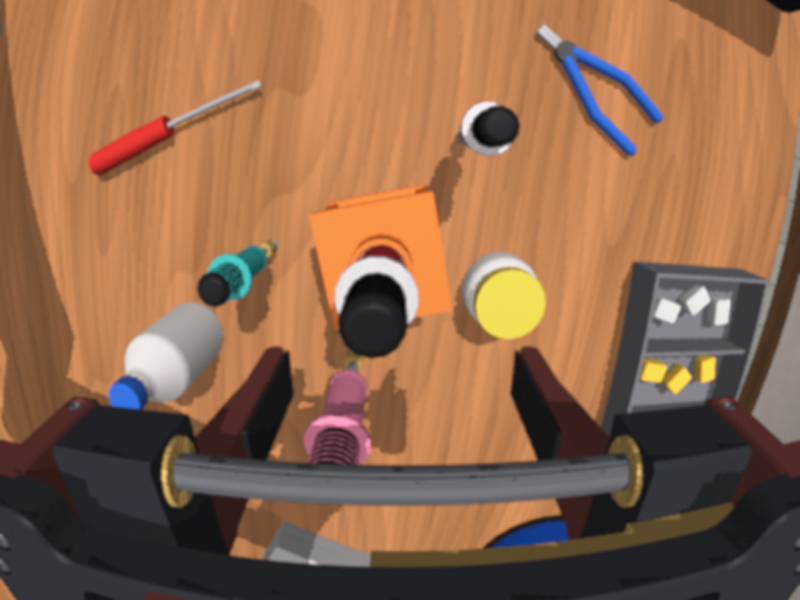

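The wrist view shows the gun's black rear cap centred at about (373,324) and the flange ring at (376,293), within 5 px of the prediction. The pink gun is at (340,420) and the bottle cap at (128,393).

Run:
```python
from h import *
import json
from scipy.spatial.transform import Rotation as R
P=json.load(open("w3.json"));k=.64
print(onz("wrist",373*k,324*k,.2305,P),onz("wrist",376*k,294*k,.1825,P),onz("wrist",373*k,324*k,.226,P))
print(tri(ray("wrist",373*k,324*k,P),ray("scene",179.5,122),ray("top",369.2,155.5)))
q=robot.get_state()["eef_rot"];print(R.from_quat(np.r_[q[1:],q[0]]).as_matrix().round(3))
```

```text
[ 0.62991615 -0.19284233  0.2305    ] [ 0.62920766 -0.19272371  0.1825    ] [ 0.62988094 -0.19453797  0.226     ]
(array([ 0.6286219 , -0.19356186,  0.22844995]), [np.float64(1.3), np.float64(1.7), np.float64(1.0)])
[[ 0.991  0.137  0.005]
 [ 0.137 -0.99   0.015]
 [ 0.007 -0.014 -1.   ]]
```

>>> step_arm:
  increments:
    - [1,-7,3,0,-0.015,0.005,0.03]
    - [1,-7,2,0,0,0,0]
    - [1,0,0,-25,0,0,0]
    - [1,0,0,-25,0,0,0]
    - [1,0,0,0,0,0,0]

```text
time_s: 7.68
position: [0.6283, -0.1856, 0.2195]
eef_rot: [0.0, 0.996, 0.092, 0.0]
ft_force: [-0.8, 1.6, -0.1]
gripper_width: 1.001
```

>>> step_arm:
  increments:
    - [1,0.5,-5,-12,0,0,-0.01]
    - [1,0,-2,-12,0,0,0]
    - [1,0,0,-6,0,0,0]
    - [1,0,0,0,0,0,0]

```text
time_s: 8.02
position: [0.6284, -0.1895, 0.1895]
eef_rot: [0.0, 0.996, 0.091, 0.0]
ft_force: [-0.6, -0.3, 0.1]
gripper_width: 0.999
```

>>> step_arm:
  increments:
    - [1,0.5,-4,-1,0,0,-0.01]
    - [1,0,0,-2,0,0,0]
    - [1,0,0,0,0,0,0]

```text
time_s: 8.27
position: [0.6297, -0.1941, 0.1874]
eef_rot: [0.001, 0.996, 0.085, 0.001]
ft_force: [1.3, -0.3, -0.6]
gripper_width: 0.996
```

>>> step_arm:
  increments:
    - [0,0,0,-2,0,0,0]
    - [0,0,0,0,0,0,0]
    - [0,0,0,0,0,0,0]
    - [0,0,0,0,0,0,0]
    - [0,0,0,0,0,0,0]
    - [0,0,0,0,0,0,0]
    - [0,0,0,0,0,0,0]
    - [0,0,0,0,0,0,0]
    - [0,0,0,0,0,0,0]
    - [0,0,0,0,0,0,0]
  squeeze: 25

```text
time_s: 9.1
position: [0.6307, -0.1951, 0.1872]
eef_rot: [0.001, 0.996, 0.085, 0.002]
ft_force: [0.0, -0.3, -0.1]
gripper_width: 0.373
```

>>> step_arm:
  increments:
    - [0,0,0,0,0,0,0]
    - [0,0,0,0,0,0,0]
    - [0,0,0,5,0,0,0]
    - [0,0,0,12,0,0,0]
    - [0,0,0,20,0,0,0]
  squeeze: 55

```text
time_s: 9.52
position: [0.6273, -0.1936, 0.2197]
eef_rot: [-0.001, 0.996, 0.085, -0.002]
ft_force: [0.1, -0.7, -3.4]
gripper_width: 0.369
```

>>> step_arm:
  increments:
    - [0,0,0,20,0,0,0]
    - [0,0,0,20,0,0,0]
    - [0,0,0,20,0,0,0]
    - [0,0,0,20,0,0,0]
    - [0,0,0,15,0,0,0]
    - [0,0,0,10,0,0,0]
    - [0,0,0,0,0,0,0]

```text
time_s: 10.1
position: [0.6277, -0.1936, 0.3358]
eef_rot: [-0.0, 0.996, 0.085, -0.0]
ft_force: [0.7, -0.1, -3.5]
gripper_width: 0.37
```

>>> step_arm:
  increments:
    - [0,-20,34,0,0.01,-0.06,0]
    - [0,-20,34,0,0.01,-0.06,0]
    - [0,-20,34,0,0.01,-0.06,0]
    - [0,-20,34,0,0.01,-0.06,0]
    - [0,-20,34,0,0.01,-0.06,0]
    - [0,-20,34,0,0.01,-0.06,0]
    - [0,-20,34,0,0.01,-0.06,0]
    - [0,-20,34,0,0.01,-0.06,0]
    - [0,-20,34,0,0.01,-0.06,0]
    - [0,0,0,0,0,0,0]

```text
time_s: 10.93
position: [0.4293, 0.1192, 0.3155]
eef_rot: [-0.028, 0.96, 0.079, 0.267]
ft_force: [-2.1, 0.2, -6.7]
gripper_width: 0.367
```

```bash
cat >> h.py <<'E'
from scipy.spatial.transform import Rotation as R
def rot(q): return R.from_quat(np.r_[q[1:],q[0]])
YAW=np.radians(9.6);TL=np.radians(35)
gz=np.array([-np.sin(TL)*np.cos(YAW),-np.sin(TL)*np.sin(YAW),np.cos(TL)])
def status(nip=(.522,.1815,.090),L=.1565):
    s=robot.get_state();M=rot(s["eef_rot"]).as_matrix();tz=M[:,2];seat=s["position"]+L*tz
    e=np.array(nip)-seat; z=-gz;y=np.cross([0,0,1],[np.cos(YAW),np.sin(YAW),0]);x=np.cross(y,z)
    # turn: align z and tool x with the rail plane
    xt=x if M[:,0]@x>0 else -x; Mt=np.c_[xt,np.cross(z,xt),z]
    print("t",round(s["time_s"],2),"pos",s["position"].round(4),"F",s["ft_force"].round(1),"j",s["joint_pos"].round(2))
    print("seat",seat.round(4),"axial",round(e@z*1000,1),"inplane",round(e@x*1000,1),"lat",round(e@y*1000,1))
    print("turn",(R.from_matrix(Mt)*rot(s["eef_rot"]).inv()).as_rotvec().round(3))
    for d in(.04,.0): print("TCP target at standoff",d,((np.array(nip)+gz*(L+d)-s["position"])*1000).round(1))
E
python3 -c "
from h import *
status()"
```

```text
t 10.93 pos [0.4293 0.1192 0.3155] F [-2.1  0.2 -6.7] j [ 0.06 -0.25  2.07  0.1   0.78 -0.16]
seat [0.5089 0.1343 0.1816] axial 87.0 inplane 35.5 lat 44.4
turn [-0.001 -0.068  0.   ]
TCP target at standoff 0.04 [-18.4  43.5 -64.5]
TCP target at standoff 0.0 [  4.2  47.3 -97.3]
```

>>> step_arm:
  increments:
    - [0,-5,14,-14,0,-0.034,0]
    - [0,-5,14,-14,0,-0.034,0]
    - [0,-5,12,-14,0,0,0]
    - [0,-3,3,-14,0,0,0]
    - [0,0,0,-5,0,0,0]
    - [0,0,0,0,0,0,0]

```text
time_s: 11.43
position: [0.3971, 0.1644, 0.2453]
eef_rot: [-0.025, 0.952, 0.085, 0.293]
ft_force: [0.7, -0.6, -4.5]
gripper_width: 0.367
```

Run:
```python
from h import *
import json
status()
t=robot.capture("top");sc=robot.capture("scene");cv2.imwrite("pics/top4.png",t);cv2.imwrite("pics/scene4.png",sc)
P=robot.camera_params("wrist");w=robot.capture("wrist");cv2.imwrite("pics/w4.png",w)
json.dump({k:np.array(P[k]).tolist() for k in("fx","fy","cx","cy","world_from_camera")},open("w4.json","w"))
s=robot.get_state();M=rot(s["eef_rot"]).as_matrix()
for L in(.1565,.1705,.0955): 
    q=s["position"]+L*M[:,2];print(L,q.round(4),proj("scene",q).round(1),proj("wrist",q,P).round(1),proj("top",q).round(1))
n=(.522,.1815,.09);print("nip",proj("scene",n),proj("wrist",n,P))
x,y=proj("scene",n).astype(int)-(55,65)
print("origin",x,y)
out=np.zeros((600,800,3),np.uint8)
out[:,:500]=cv2.resize(sc[y:y+120,x:x+100],(500,600),interpolation=cv2.INTER_CUBIC)
x,y=proj("wrist",n,P).astype(int)-(40,60);print("origin w",x,y)
x=max(x,0);y=max(y,0)
out[:480,500:]=cv2.resize(w[y:y+120,x:x+75],(300,480),interpolation=cv2.INTER_CUBIC)
cv2.imwrite("pics/c4.png",out)
```

```text
t 11.43 pos [0.3971 0.1644 0.2453] F [ 0.7 -0.6 -4.5] j [ 0.29 -0.18  2.26 -0.14  0.48  0.21]
seat [0.4839 0.1798 0.116 ] axial 43.0 inplane -16.1 lat -4.7
turn [ 0.004 -0.012 -0.011]
TCP target at standoff 0.04 [13.7 -1.7  5.7]
TCP target at standoff 0.0 [ 36.4   2.1 -27.1]
0.1565 [0.4872 0.1798 0.1192] [306.9 191.1] [258.5 174.5] [221.4 217.6]
0.1705 [0.495  0.1812 0.1076] [305.  195.9] [258.4 171.4] [221.4 215.3]
0.0955 [0.4531 0.1738 0.1694] [315.4 169.9] [258.7 191.7] [221.6 228.5]
nip [297.87882441 205.33311234] [267.83209578 168.92286901]
origin 242 140
origin w 227 108
```

View pics/c4.png

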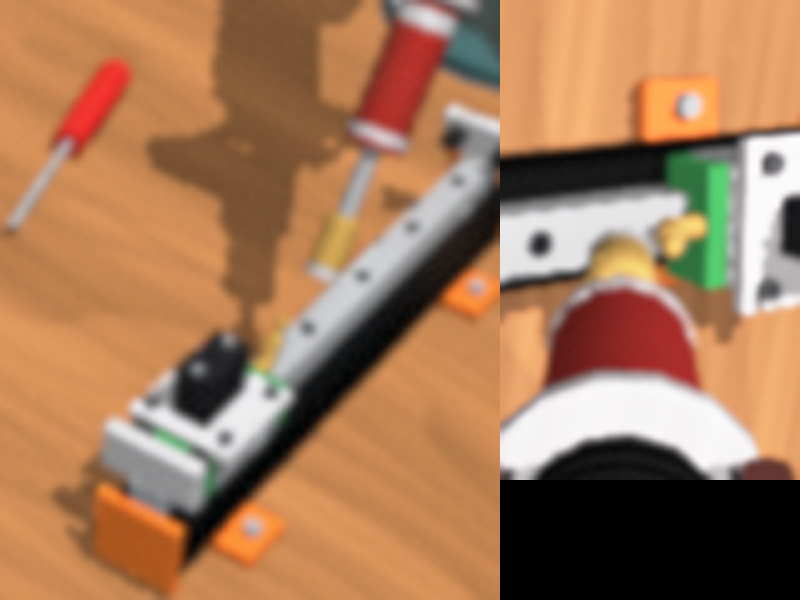

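The scene view puts the coupler mouth at about (307,195) and the nipple head at (297,206), in native pixels. The wrist view shows the head at (269,168). Both are within 1–2 px of prediction, so I'll close in to about 22 mm and compare the two directly.

```bash
python3 -c "
from h import *
status()"
```

```text
t 11.58 pos [0.3998 0.1644 0.2481] F [-0.2  0.2 -3.3] j [ 0.29 -0.19  2.25 -0.14  0.48  0.21]
seat [0.4872 0.1798 0.1192] axial 43.7 inplane -11.6 lat -4.1
turn [ 0.002 -0.007 -0.008]
TCP target at standoff 0.04 [11.1 -1.7  2.9]
TCP target at standoff 0.0 [ 33.7   2.1 -29.9]
```

>>> step_arm:
  increments:
    - [0,6,0,0,0.002,-0.007,-0.008]
    - [0,6,0,-2,0,0,0]
    - [0,5,0,-4,0,0,0]
    - [0,3,0,-4,0,0,0]
    - [0,0,0,0,0,0,0]
    - [0,0,0,0,0,0,0]

```text
time_s: 12.08
position: [0.4278, 0.163, 0.2419]
eef_rot: [-0.025, 0.949, 0.077, 0.304]
ft_force: [-0.9, 0.6, -3.9]
gripper_width: 0.372
```

Run:
```python
from h import *
import json
status()
sc=robot.capture("scene");cv2.imwrite("pics/scene5.png",sc)
P=robot.camera_params("wrist");w=robot.capture("wrist");cv2.imwrite("pics/w5.png",w)
json.dump({k:np.array(P[k]).tolist() for k in("fx","fy","cx","cy","world_from_camera")},open("w5.json","w"))
status()
s=robot.get_state();M=rot(s["eef_rot"]).as_matrix()
n=(.522,.1815,.09)
for L in(.1565,.1705,.0955,.02): 
    q=s["position"]+L*M[:,2];print(L,proj("scene",q).round(1),proj("wrist",q,P).round(1))
print("nip",proj("scene",n),proj("wrist",n,P))
out=np.zeros((600,800,3),np.uint8)
x,y=270,155;out[:,:400]=cv2.resize(sc[y:y+75,x:x+50],(400,600),interpolation=cv2.INTER_CUBIC)
x,y=proj("wrist",n,P).astype(int)-(30,35);x=max(x,0);y=max(y,0);print("origin w",x,y)
out[:,400:]=cv2.resize(w[y:y+75,x:x+50],(400,600),interpolation=cv2.INTER_CUBIC)
cv2.imwrite("pics/c5.png",out)
```

```text
t 12.08 pos [0.4278 0.163  0.2419] F [-0.9  0.6 -3.9] j [ 0.26 -0.13  2.24 -0.14  0.41  0.21]
seat [0.5175 0.1777 0.1145] axial 23.0 inplane 9.9 lat 3.0
turn [-0.002  0.009  0.006]
TCP target at standoff 0.04 [-16.9  -0.3   9.1]
TCP target at standoff 0.0 [  5.7   3.5 -23.7]
t 12.18 pos [0.4274 0.1631 0.2419] F [-0.3  0.3 -5. ] j [ 0.26 -0.13  2.24 -0.14  0.41  0.21]
seat [0.5171 0.1778 0.1145] axial 23.2 inplane 9.6 lat 2.8
turn [-0.002  0.009  0.006]
TCP target at standoff 0.04 [-16.5  -0.4   9.1]
TCP target at standoff 0.0 [  6.1   3.4 -23.7]
0.1565 [298.9 196.8] [256.4 174.3]
0.1705 [296.9 201.6] [256.4 171.2]
0.0955 [307.7 175.5] [256.4 191.4]
0.02 [318.9 148.7] [256.3 226.3]
nip [297.87882441 205.33311234] [248.16189165 166.96096907]
origin w 218 131
```

View pics/c5.png

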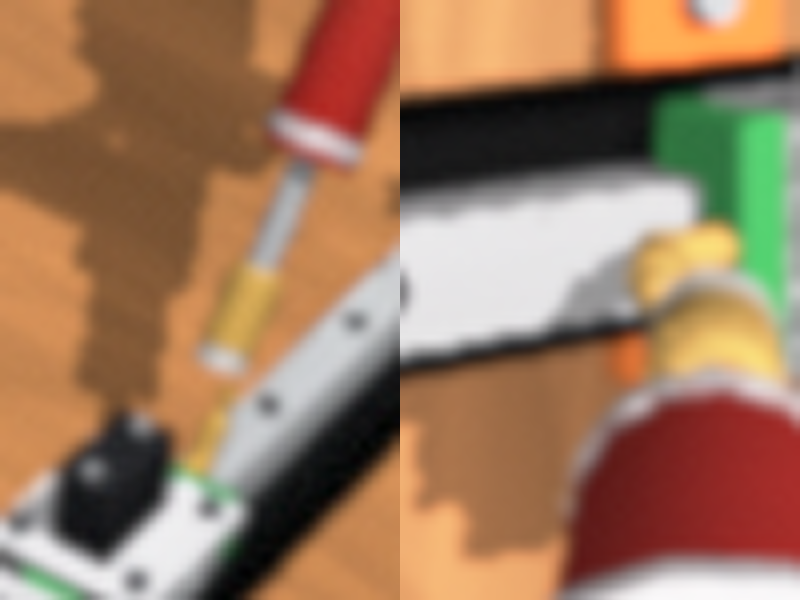

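Run:
```python
from h import *
import json
P2=json.load(open("w2.json"));P5=json.load(open("w5.json"))
a=ray("wrist",257.0,179.75,P2);b=ray("wrist",249.9,164.75,P5);c=ray("scene",297,206.6);c2=ray("scene",298.2,205.4)
for r in((a,b),(a,c),(b,c),(a,b,c),(a,b,c,c2)): print(tri(*r))
# mouth from scene on gun axis: axial fit
s=robot.get_state();M=rot(s["eef_rot"]).as_matrix()
for name,px in(("mouth",(297.75,200)),("barrel",(309.4,173.75))):
    o,d=ray("scene",*px);n=np.cross(d,M[:,2]);n/=np.linalg.norm(n);t=np.linalg.solve(np.c_[M[:,2],-d,n],o-s["position"]);print(name,"L",t[0]*1000,"off",t[2]*1000,n)
```

```text
(array([0.52297853, 0.18338685, 0.09076011]), [np.float64(1.1), np.float64(1.1)])
(array([0.52406814, 0.1818069 , 0.08662661]), [np.float64(0.9), np.float64(0.9)])
(array([0.52594966, 0.1830498 , 0.08810019]), [np.float64(0.9), np.float64(0.9)])
(array([0.52481117, 0.18272206, 0.08764687]), [np.float64(1.5), np.float64(1.4), np.float64(1.2)])
(array([0.52390814, 0.18288433, 0.08942024]), [np.float64(1.1), np.float64(1.4), np.float64(2.5), np.float64(2.1)])
mouth L 165.62624548465908 off -0.459855820533981 [ 0.4429163  -0.87131833  0.21125698]
barrel L 89.68116644057524 off -2.2902910972693116 [ 0.44165218 -0.87219947  0.21026514]
```

```bash
sed -i 's/nip=(.522,.1815,.090),L=.1565/nip=(.524,.181,.089),L=.152/; s/for d in(.04,.0)/for d in(.02,.012,.0)/' h.py; python3 -c "
from h import *
status()"
```

```text
t 12.18 pos [0.4274 0.1631 0.2419] F [-0.3  0.3 -5. ] j [ 0.26 -0.13  2.24 -0.14  0.41  0.21]
seat [0.5145 0.1774 0.1182] axial 29.6 inplane 8.5 lat 2.0
turn [-0.002  0.009  0.006]
TCP target at standoff 0.02 [ -0.6   1.5 -12. ]
TCP target at standoff 0.012 [  3.9   2.2 -18.6]
TCP target at standoff 0.0 [ 10.7   3.4 -28.4]
```

>>> step_arm:
  increments:
    - [0,-2,0.5,-4,-0.002,0.009,0.006]
    - [0,0,0.5,-4,0,0,0]
    - [0,0,0.5,-2,0,0,0]
    - [0,0,0,0,0,0,0]
    - [0,0,0,0,0,0,0]

```text
time_s: 12.6
position: [0.4242, 0.1648, 0.2306]
eef_rot: [-0.025, 0.951, 0.081, 0.299]
ft_force: [-0.1, 0.1, -4.3]
gripper_width: 0.371
```

```bash
python3 -c "
from h import *
status()"
```

```text
t 12.6 pos [0.4242 0.1648 0.2306] F [-0.1  0.1 -4.3] j [ 0.26 -0.11  2.26 -0.14  0.39  0.21]
seat [0.5098 0.1794 0.1059] axial 22.0 inplane -2.0 lat -0.8
turn [ 0.001 -0.002 -0.002]
TCP target at standoff 0.02 [ 2.6 -0.2 -0.7]
TCP target at standoff 0.012 [ 7.1  0.5 -7.2]
TCP target at standoff 0.0 [ 13.9   1.7 -17. ]
```

>>> step_arm:
  increments:
    - [0,2,0,-1,0,0,0]
    - [0,1.2,0.1,-1.7,0,0,0]
    - [0,1.2,0.2,-1.7,0,0,0]
    - [0,1.2,0.2,-1.7,0,0,0]
    - [0,0,0,0,0,0,0]

```text
time_s: 13.02
position: [0.4309, 0.1658, 0.2246]
eef_rot: [-0.026, 0.95, 0.081, 0.3]
ft_force: [-0.3, 0.5, -3.4]
gripper_width: 0.369
```

```bash
python3 -c "
from h import *
status()"
```

```text
t 13.02 pos [0.4309 0.1658 0.2246] F [-0.3  0.5 -3.4] j [ 0.26 -0.09  2.26 -0.15  0.36  0.21]
seat [0.5168 0.1806 0.1001] axial 13.2 inplane 0.5 lat -0.8
turn [-0.    -0.    -0.002]
TCP target at standoff 0.02 [-4.1 -1.3  5.3]
TCP target at standoff 0.012 [ 0.4 -0.5 -1.3]
TCP target at standoff 0.0 [  7.2   0.6 -11.1]
```

```bash
cat > look.py <<'E'
from h import *
import json,sys
n=sys.argv[1]
sc=robot.capture("scene");P=robot.camera_params("wrist");w=robot.capture("wrist")
cv2.imwrite(f"pics/scene{n}.png",sc);cv2.imwrite(f"pics/w{n}.png",w)
q=(.524,.1825,.089);s=robot.get_state();M=rot(s["eef_rot"]).as_matrix()
print("nip",proj("scene",q).round(1),proj("wrist",q,P).round(1))
for L in(.166,.091): print(L,proj("scene",s["position"]+L*M[:,2]).round(1),proj("wrist",s["position"]+L*M[:,2],P).round(1))
out=np.zeros((600,800,3),np.uint8)
out[:,:400]=cv2.resize(sc[155:230,270:320],(400,600),interpolation=cv2.INTER_CUBIC)
x,y=proj("wrist",q,P).astype(int)-(25,35);x=max(x,0);y=max(y,0);print("origin w",x,y)
out[:,400:]=cv2.resize(w[y:y+75,x:x+50],(400,600),interpolation=cv2.INTER_CUBIC)
cv2.imwrite(f"pics/c{n}.png",out)
E
python3 look.py 6
```

```text
nip [297.6 206.1] [256.4 171.8]
0.166 [297.3 206.2] [256.5 172.3]
0.091 [307.9 180.2] [256.5 193.1]
origin w 231 136
```

View pics/c6.png

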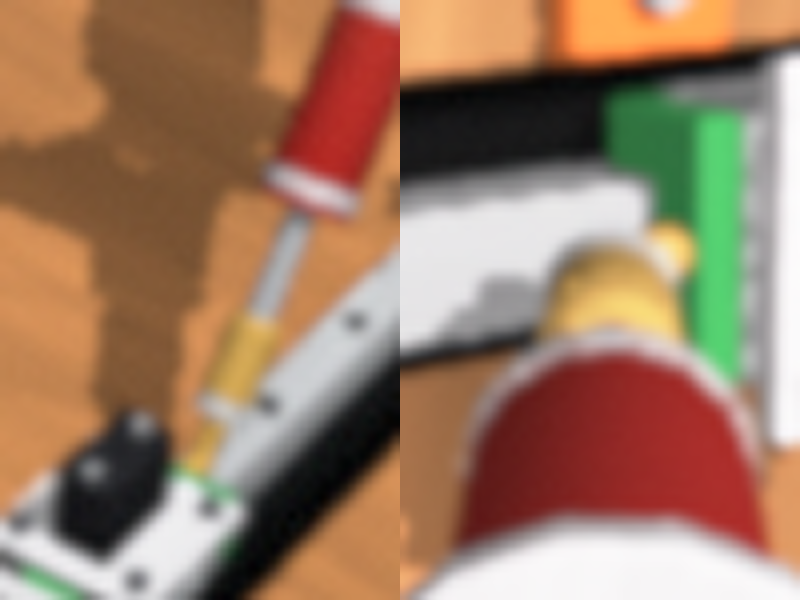

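The coupler rim is at about (222,405) in the left crop and lines up with the nipple axis; the wrist view agrees. Now I'll press on.

>>> step_arm:
  increments:
    - [0,1.2,0.2,-1.7,0,0,0]
    - [0,1.2,0.2,-1.7,0,0,0]
    - [0,1.2,0.2,-1.7,0,0,0]
  squeeze: 60

```text
time_s: 13.37
position: [0.4343, 0.1665, 0.2197]
eef_rot: [-0.026, 0.95, 0.081, 0.3]
ft_force: [1.4, 0.8, -7.4]
gripper_width: 0.364
```

```bash
python3 -c "
from h import *
status()"
```

```text
t 13.37 pos [0.4343 0.1665 0.2197] F [ 1.4  0.8 -7.4] j [ 0.26 -0.07  2.26 -0.15  0.34  0.22]
seat [0.5203 0.1813 0.0952] axial 7.1 inplane 0.6 lat -0.9
turn [-0.     0.    -0.002]
TCP target at standoff 0.02 [-7.6 -1.9 10.2]
TCP target at standoff 0.012 [-3.1 -1.2  3.7]
TCP target at standoff 0.0 [ 3.7 -0.  -6.1]
```

>>> step_arm:
  increments:
    - [0,1.2,0.2,-1.7,0,0,0]
    - [0,1.2,0.2,-1.7,0,0,0]

```text
time_s: 13.53
position: [0.4369, 0.1668, 0.2159]
eef_rot: [-0.026, 0.95, 0.081, 0.3]
ft_force: [-4.9, -1.0, 1.0]
gripper_width: 0.374
```

>>> step_arm:
  increments:
    - [0,1.2,0.2,-1.7,0,0,0]
    - [0,0,0,0,0,0,0]

```text
time_s: 13.7
position: [0.4383, 0.1671, 0.2139]
eef_rot: [-0.026, 0.95, 0.081, 0.3]
ft_force: [-4.5, -0.7, 3.0]
gripper_width: 0.366
```

```bash
python3 -c "
from h import *
status()"
```

```text
t 13.7 pos [0.4383 0.1671 0.2139] F [-4.5 -0.7  3. ] j [ 0.26 -0.05  2.27 -0.16  0.32  0.23]
seat [0.5242 0.1818 0.0894] axial 0.1 inplane 0.5 lat -0.8
turn [-0.     0.    -0.003]
TCP target at standoff 0.02 [-11.5  -2.5  16. ]
TCP target at standoff 0.012 [-7.  -1.8  9.4]
TCP target at standoff 0.0 [-0.2 -0.6 -0.4]
```

>>> step_arm:
  increments:
    - [0,1.0,0.2,-1.4,0,0,0]
    - [0,0.6,0.1,-0.8,0,0,0]

```text
time_s: 13.87
position: [0.4397, 0.1673, 0.2118]
eef_rot: [-0.026, 0.95, 0.081, 0.3]
ft_force: [-7.3, -0.7, 4.3]
gripper_width: 0.367
```

>>> step_arm:
  increments:
    - [0,1.0,0.2,-1.4,0,0,0]
    - [0,0.6,0.1,-0.8,0,0,0]

```text
time_s: 14.03
position: [0.441, 0.1676, 0.2098]
eef_rot: [-0.026, 0.95, 0.081, 0.3]
ft_force: [-8.6, -1.1, 5.5]
gripper_width: 0.366
```

```bash
python3 look.py 7; python3 -c "
from h import *
status()"
```

```text
nip [297.6 206.1] [256.2 176. ]
0.166 [294.8 212.4] [256.6 172.2]
0.091 [305.3 186.5] [256.6 193.1]
origin w 231 140
t 14.13 pos [0.4411 0.1676 0.2098] F [-8.4 -0.2  5. ] j [ 0.26 -0.04  2.27 -0.17  0.3   0.23]
seat [0.5271 0.1824 0.0854] axial -4.8 inplane 0.6 lat -0.8
turn [ 0.     0.001 -0.003]
TCP target at standoff 0.02 [-14.3  -3.   20. ]
TCP target at standoff 0.012 [-9.8 -2.3 13.5]
TCP target at standoff 0.0 [-3.  -1.1  3.7]
```

View pics/c7.png

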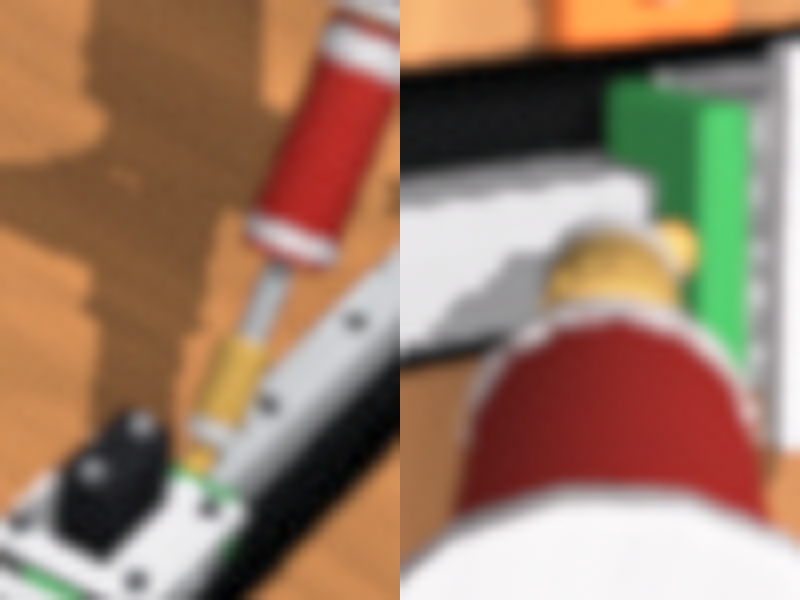

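The tube is pushed in about 9 mm, but the mouth at (208,430) in the crop is only about 7 mm past the ball. The axial force still follows the spring at about 12 N, so it hasn't snapped on yet. I'll trim a little and push further.

>>> step_arm:
  increments:
    - [0,0.2,0.1,-2.2,0,0,0]
    - [0,0,0,0,0,0,0]

```text
time_s: 14.3
position: [0.4416, 0.1678, 0.2086]
eef_rot: [-0.026, 0.95, 0.081, 0.301]
ft_force: [-7.5, -1.4, 5.8]
gripper_width: 0.367
```

>>> step_arm:
  increments:
    - [0,1,0.2,-1.4,0,0,0]
    - [0,0,0,0,0,0,0]

```text
time_s: 14.47
position: [0.4421, 0.1679, 0.2076]
eef_rot: [-0.026, 0.95, 0.081, 0.301]
ft_force: [-8.2, -1.0, 6.9]
gripper_width: 0.371
```

>>> step_arm:
  increments:
    - [0,1,0.2,-1.4,0,0,0]
    - [0,0,0,0,0,0,0]

```text
time_s: 14.63
position: [0.4427, 0.168, 0.2067]
eef_rot: [-0.026, 0.95, 0.081, 0.302]
ft_force: [-8.8, -1.5, 7.9]
gripper_width: 0.367
```

```bash
python3 -c "
from h import *
status();print(robot.get_state()['moment'])"
```

```text
t 14.63 pos [0.4427 0.168  0.2067] F [-8.8 -1.5  7.9] j [ 0.26 -0.03  2.27 -0.18  0.28  0.24]
seat [0.5291 0.1828 0.0826] axial -8.4 inplane 0.7 lat -0.9
turn [-0.     0.005 -0.003]
TCP target at standoff 0.02 [-15.9  -3.4  23.2]
TCP target at standoff 0.012 [-11.4  -2.6  16.7]
TCP target at standoff 0.0 [-4.6 -1.5  6.8]
[-0.28035977  0.98320044 -0.02146949]
```

Image and force evidence disagree on whether it snapped: a brief pull at t=13.37 suggests it did. A gentle back-off settles it, because a snapped coupler shows tension once the tube is fully out.

>>> step_arm:
  increments:
    - [0,-1.1,-0.2,1.6,0,0,0]
    - [0,-1.1,-0.2,1.6,0,0,0]
    - [0,-1.1,-0.2,1.6,0,0,0]
    - [0,-1.1,-0.2,1.6,0,0,0]
    - [0,-0.6,-0.1,0.8,0,0,0]
    - [0,0,0,0,0,0,0]

```text
time_s: 15.13
position: [0.4365, 0.1668, 0.215]
eef_rot: [-0.025, 0.949, 0.082, 0.302]
ft_force: [-4.4, -0.4, 1.4]
gripper_width: 0.372
```

```bash
python3 -c "
from h import *
status();print(robot.get_state()['moment'])"
```

```text
t 15.13 pos [0.4365 0.1668 0.215 ] F [-4.4 -0.4  1.4] j [ 0.26 -0.06  2.27 -0.17  0.31  0.23]
seat [0.5232 0.1817 0.091 ] axial 2.1 inplane 0.6 lat -0.8
turn [ 0.     0.006 -0.004]
TCP target at standoff 0.02 [-9.8 -2.3 14.9]
TCP target at standoff 0.012 [-5.3 -1.5  8.3]
TCP target at standoff 0.0 [ 1.5 -0.4 -1.5]
[-0.17567307  0.97379735  0.01353881]
```

>>> step_arm:
  increments:
    - [0,-1.1,-0.2,1.6,0,0,0]
    - [0,-0.6,-0.1,0.8,0,0,0]
    - [0,0,0,0,0,0,0]

```text
time_s: 15.38
position: [0.4347, 0.1665, 0.2176]
eef_rot: [-0.025, 0.949, 0.082, 0.302]
ft_force: [-3.9, 1.4, 0.3]
gripper_width: 0.369
```

>>> step_arm:
  increments:
    - [0,-0.8,-0.1,1.2,0,0,0]
    - [0,0,0,0,0,0,0]

```text
time_s: 15.55
position: [0.434, 0.1664, 0.2186]
eef_rot: [-0.025, 0.949, 0.082, 0.302]
ft_force: [0.4, 0.3, -4.7]
gripper_width: 0.365
```

>>> step_arm:
  increments:
    - [0,-0.6,-0.1,0.8,0,0,0]
    - [0,0,0,0,0,0,0]

```text
time_s: 15.72
position: [0.4337, 0.1664, 0.2191]
eef_rot: [-0.026, 0.949, 0.082, 0.302]
ft_force: [1.6, 0.8, -6.8]
gripper_width: 0.371
```

```bash
python3 -c "
from h import *
status();print(robot.get_state()['moment'])"
```

```text
t 15.72 pos [0.4337 0.1664 0.2191] F [ 1.6  0.8 -6.8] j [ 0.26 -0.07  2.27 -0.16  0.33  0.23]
seat [0.5203 0.1813 0.0951] axial 7.1 inplane 0.5 lat -0.9
turn [-0.     0.005 -0.004]
TCP target at standoff 0.02 [-7.  -1.9 10.8]
TCP target at standoff 0.012 [-2.5 -1.1  4.2]
TCP target at standoff 0.0 [ 4.3  0.  -5.6]
[0.04198922 0.7830418  0.1176036 ]
```

Backing off gave about 3.4 N of tension, so the coupler had already snapped on. Pressing in again, to about 12 mm of stroke.

>>> step_arm:
  increments:
    - [0,1.1,0.2,-1.6,0,0.002,0]
    - [0,1.1,0.2,-1.6,0,0.002,0]
    - [0,1.1,0.2,-1.6,0,0,0]
    - [0,1.1,0.2,-1.6,0,0,0]
    - [0,1.1,0.2,-1.6,0,0,0]
    - [0,1.1,0.2,-1.6,0,0,0]
    - [0,1.1,0.2,-1.6,0,0,0]
    - [0,0.6,0.1,-0.8,0,0,0]
    - [0,0,0,0,0,0,0]

```text
time_s: 16.47
position: [0.4422, 0.1679, 0.2074]
eef_rot: [-0.026, 0.95, 0.082, 0.301]
ft_force: [-8.0, -2.1, 7.1]
gripper_width: 0.367
```

```bash
python3 -c "
from h import *
status()"
```

```text
t 16.47 pos [0.4422 0.1679 0.2074] F [-8.  -2.1  7.1] j [ 0.26 -0.03  2.27 -0.17  0.29  0.24]
seat [0.5285 0.1827 0.0831] axial -7.5 inplane 0.5 lat -1.0
turn [ 0.     0.003 -0.004]
TCP target at standoff 0.02 [-15.5  -3.3  22.5]
TCP target at standoff 0.012 [-11.   -2.5  15.9]
TCP target at standoff 0.0 [-4.2 -1.4  6.1]
```

>>> step_arm:
  increments:
    - [0,0,0,0,0,0,0]
    - [0,0,0,0,0,0,0]
    - [0,0,0,0,0,0,0]
    - [0,0,0,0,0,0,0]

```text
time_s: 16.8
position: [0.4416, 0.1678, 0.2079]
eef_rot: [-0.026, 0.95, 0.082, 0.302]
ft_force: [-7.1, -1.5, 6.1]
gripper_width: 0.367
```

Run:
```python
from h import *
status()
sc=robot.capture("scene");cv2.imwrite("pics/scene8.png",sc)
out=cv2.resize(sc[120:255,225:345],(533,600),interpolation=cv2.INTER_CUBIC)
old=cv2.imread("pics/scene5.png")[195:255,255:315]
o2=np.zeros((600,267,3),np.uint8);o2[:267]=cv2.resize(sc[195:255,255:315],(267,267),interpolation=cv2.INTER_CUBIC);o2[300:567]=cv2.resize(old,(267,267),interpolation=cv2.INTER_CUBIC)
cv2.imwrite("pics/c8.png",np.hstack([out,o2]))
```

```text
t 16.8 pos [0.4416 0.1678 0.2079] F [-7.1 -1.5  6.1] j [ 0.26 -0.03  2.27 -0.17  0.29  0.24]
seat [0.528  0.1827 0.0838] axial -6.7 inplane 0.5 lat -1.0
turn [ 0.     0.004 -0.005]
TCP target at standoff 0.02 [-14.9  -3.2  21.9]
TCP target at standoff 0.012 [-10.4  -2.5  15.4]
TCP target at standoff 0.0 [-3.6 -1.3  5.6]
```

View pics/c8.png

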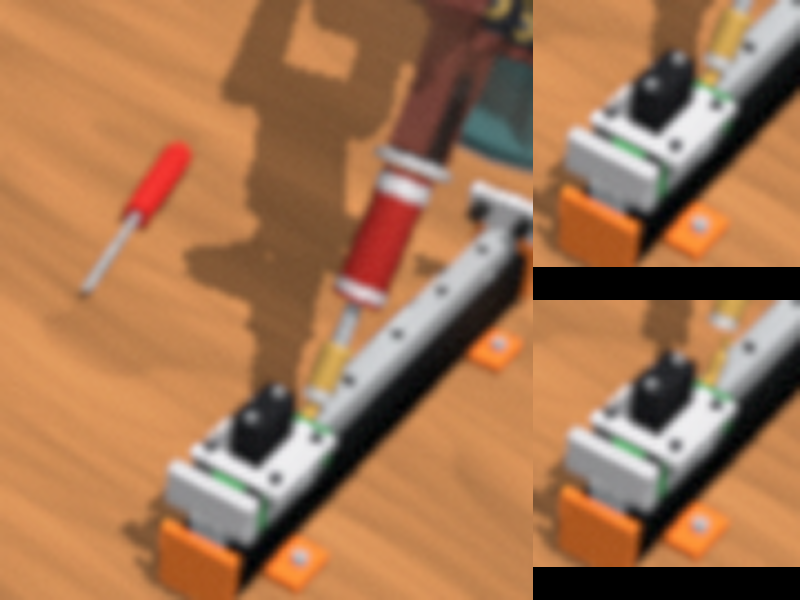

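The final picture shows the coupler on the nipple at (325,400), the gun in line with it, and the carriage in the same place against the far stop as before. I'll add a little margin and hand in.

>>> step_arm:
  increments:
    - [0,0.8,0.1,-1.2,0,0,0]
    - [0,0.6,0.1,-0.8,0,0,0]

```text
time_s: 17.02
position: [0.4426, 0.1679, 0.2064]
eef_rot: [-0.026, 0.949, 0.082, 0.302]
ft_force: [-9.0, -1.6, 8.5]
gripper_width: 0.372
```

```bash
python3 -c "
from h import *
status();print(robot.sign_off());status()"
```

```text
t 17.02 pos [0.4426 0.1679 0.2064] F [-9.  -1.6  8.5] j [ 0.26 -0.03  2.28 -0.18  0.28  0.24]
seat [0.5291 0.1829 0.0823] axial -8.6 inplane 0.6 lat -1.0
turn [-0.     0.005 -0.005]
TCP target at standoff 0.02 [-15.9  -3.4  23.5]
TCP target at standoff 0.012 [-11.4  -2.6  16.9]
TCP target at standoff 0.0 [-4.6 -1.5  7.1]
the job is handed in; nothing more can be done
None
the job is handed in; nothing more can be done
```

The job is handed in at about 17 s. I slid the carriage by its belt clamp to the far buffers, took the larger red gun by its grip out of the stand, and snapped its coupler onto the nipple. I finished still pressing it on.

**Carriage:** the push force rose to about 15 N at the buffers and the carriage moved no further. The last picture shows it still against the stop.

**Snap:** while I was pushing, the pictures and the force disagreed on whether the coupler had snapped on. I backed off gently and felt about 3.4 N of tension, which confirmed it, then pressed in again.

**Final push:** the axial force at hand-in was about 15 N, which puts the tube roughly 13 mm of 16 mm inside the barrel; 8 mm were required. The tool is within about 0.5 degrees of the nipple's estimated axis.

**Did not agree:** my estimates of the seat's position along the axis, from different views, differed by about 5 mm. I therefore judged the stroke from the spring force instead.

**Not checked:** I took no last look at the other things on the bench, but the forces showed no contact with any of them.

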